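Build up the egg-grading sieve set on its shaker

TASK

Build up the egg-grading sieve set on the round shaker, from the bottom up and one piece at a time: the white collecting pan in the middle of the black rubber top, then the blue fine sieve, the yellow medium sieve, the red coarse sieve, and last the steel lid with the black knob. Each piece must be let go fully seated in the mouth of the one below, the finished stack standing straight and still. Keep every piece upright on the way, and leave the amber jar and the green adapter ring where they are.

Things in the scene. Friction and masses are not known exactly. Their poses are not given: they have to be found in the camera images.
- shaker: Low round white shaker drum, fixed to the table, 104 mm across at the foot and 30 mm high; its flat top is a black rubber disc 88 mm across. Origin: centre of its underside, on the table; z up. The rubber top is 30 mm above the origin. A small grey knob (look only) is on its side towards -x.
- pan: White plastic collecting pan, a round cup 60 mm across outside and 30 mm high, closed floor 3 mm thick, wall 3 mm (mouth 54 mm across), loose, about 80 g. Origin: centre of its underside; z up out of the mouth. Straight outer wall over its full height, for gripping across the outside.
- fine: Blue plastic sieve, very fine mesh, loose, 70 g, 36 mm high. Origin: centre of underside; z up. 0 to 8 mm: tapered foot, 44 mm across below, 50 above, that drops into the 54 mm mouth below; at 8 mm a flat shoulder; 8 to 36 mm: straight wall, 60 mm across outside, 3 mm thick, mouth 54 mm, mesh at 11 mm. Seated in the pan, shoulder on its rim, its origin is 22 mm above the pan's.
- medium: Yellow plastic sieve with a medium mesh; same shape, sizes, weight and origin as the blue sieve. Seated on the blue sieve its origin is 28 mm above the blue sieve's origin.
- coarse: Red plastic sieve with a wide, coarse mesh; same shape, sizes, weight and origin as the blue sieve. Seated on the yellow sieve its origin is 28 mm above the yellow sieve's origin.
- lid: Round steel lid with black upright knob in the middle, loose, 60 g, 36 mm high in all. Origin: centre of underside; z up. 0 to 6 mm: tapered foot (44 mm across below, 50 above) that drops into a sieve's mouth; 6 to 10 mm: disc 60 mm across; 10 to 36 mm: cylindrical knob 18 mm across, for gripping. Seated in the red sieve its origin is 30 mm above that sieve's.
- jar: Small closed amber glass specimen jar with a black cap, 42 mm across, 50 mm high, loose; to be left alone. Origin: centre of its underside.
- adapter: Plain green-painted metal adapter ring lying flat, 48 mm across outside, 32 mm inside, 26 mm high, loose; to be left alone. Origin: centre of its underside.

How it is judged:
By the outcome, as a careful person would: the job done as asked, in the order asked, and still so for the second after the job is handed in, with the robot touching nothing.
It also fails if it takes over 128 s, if anything falls off the work surface, if the arm or the gripper's body presses on something with over 40 N, if the wrist force passes 120 N, or if a joint passes its speed limit or range.

ROBOT

A 6-joint arm with a two-finger parallel gripper is mounted at the origin on the work surface. World frame = base frame: x ahead of the robot, y to its left, z up, the work surface at z = 0. Lengths are in m, angles in rad, forces in N, time in s.
With the tool pointing down it reaches from about 0.35 to 0.85 m from the base axis. Payload 8.1 kg.
Tool frame: the origin (TCP) lies on the centre line of the jaws, within the pads' length; the fingertips stand robot.tip_reach ahead of it and the grasp point (between the pads) lies 5 mm behind it (robot.tip_reach is the distance from the TCP to the fingertips, in m); z points along the fingers, y is the direction in which the jaws open and shut (so a half turn about z gives the same grasp; the last joint's range is limited). The gripper opens to 93 mm and grips with 3 to 60 N. Pads are 15 mm wide; open, the fingers measure 128 mm over their backs; the gripper's body (75 mm by 188 mm) begins 65 mm behind the grasp point.
Start: joints at [-1.242, 0.13, 1.488, -0, 1.523, -0.085], TCP at [0.241, -0.549, 0.233] pointing down, gripper open.
Joint ranges: [-2.96, 2.96], [-0.89, 2.26], [0.02, 2.5], [-1.34, 4.48], [0, 2.73], [-2.66, 2.66]. Speed limits (rad/s): [2.39, 2.39, 2.79, 3.14, 3.14, 3.14].

INTERFACE

Orientations are given as a rotation vector (axis times angle).
In Python, from plant import sensors, read_camera, robot gives the robot as it stands.
- The arm moves only by the tool play_rows, never from a script. Its argument "series" is a list that holds one entry, the list of rows, each a list of 5 numbers: the closure, from -1 (fully open) to 1 (shut), then the shift along the world's x, y, z in m, then the turn about the world's z in rad. A call has 1 to 8 rows; each row is the pose to reach, as a shift and turn from the pose commanded when the call began; what a row does not reach only later rows make up. A row lasts 1/10 s, in which the tool goes at most 50 mm and 8.59 degrees, less where a joint would pass 70% of its speed; a pose out of reach is approached as far as the arm can. A call with a gripper value outside its range is refused whole. The fingers move at their own pace and stop on an object; "force" is the grip in N (left out, the last holds). Time passes only in rows, so rows that repeat a pose let the fingers close. It gives the time, the measured TCP pose, the force and the opening at its end, in the units of the state.
- sensors.read_state(): the state, without advancing time (a new reading comes with each control period).
- read_camera(name): name is "scene" or "top" or "wrist"; returns a dict with "color" (384x512x3 uint8, red, green, blue), "range_z" (384x512 float32, m along the optical axis (not along the pixel's ray), 0 where there is no reading), "intrinsics" (3x3 intrinsics, pixels), "D" ([k1, k2, p1, p2, k3] as OpenCV has them; the pictures are not rectified), "rvec" (rotation vector, rad) and "tvec" (3), from world to camera coordinates, as OpenCV has them. Camera axes: x right, y down, z forward; pixel columns grow to the right and rows downward; lengths in m; the calibration is good to about 2 mm. A picture is of the moment at which its call begins.
- robot.close_job(): hands the job in, once; it reports no verdict.
The state is a dict: "t": time; "q": joint angles; "dq": joint speeds; "joint_torque": joint torques, N m; "tool_pos": TCP position; "orientation": TCP orientation; "force": force on the tool from outside, world axes, zero at the start; "wrist_torque": the same for the moment, N m; "opening": finger opening in m.
Only numpy, scipy, OpenCV 4.12 (cv2) and the standard library are available. Lean on these libraries where they do the work, as an engineer would, in place of code of your own. Each camera call takes 0.05 s, during which the arm holds its last target.

## Working session

There is one attempt and no reset: what is moved stays moved. The work goes in short steps, Python scripts to look and compute and a tool call to move; the robot and the scene stay as the last step left them, time stands still between calls to the robot, and variables do not carry over. Pictures are saved under pics/ and viewed, and the job is handed in when it is done.

Besides the shell and the picture viewer there is one more tool, called after "Call:" by a JSON object that holds its "api" and its "payload", one argument or row to a line. play_rows: Moves the arm, as the interface text tells. Its arguments: {"type":"object","properties":{"series":{"type":"array","items":{"type":"array","items":{"type":"array","items":{"type":"number"}}}},"force":{"type":"number"}},"required":["series"]}

```bash
ls; mkdir -p pics; python3 - <<'E'
from plant import sensors, read_camera, robot
import cv2
print(robot.tip_reach, sensors.read_state())
for n in ("scene","top"):
    c=read_camera(n); cv2.imwrite(f"pics/{n}0.png",c["color"][:,:,::-1]); print(n,c["intrinsics"],c["D"],c["rvec"],c["tvec"])
E
```

```text
pics
0.014 {'t': 0.0, 'q': array([-1.24239349e+00,  1.31131023e-01,  1.48930726e+00, -2.89786666e-06,
        1.52297069e+00, -8.54257013e-02]), 'dq': array([-0.00040751, -0.00093356,  0.00103681, -0.00150654, -0.00093478,
        0.00014145]), 'joint_torque': array([ 9.19579252e-04, -5.59832418e+01, -4.91760492e+01,  7.65337120e-02,
        3.51876835e-02, -1.43254679e-04]), 'tool_pos': array([ 0.24109911, -0.54883147,  0.23159005]), 'orientation': array([-3.07281674e+00, -6.45041741e-01,  3.50076462e-04]), 'force': array([ 0.79963631, -0.50035458, -0.48430544]), 'wrist_torque': array([-0.0056631 , -0.00331277,  0.02140951]), 'opening': 0.09303289503093523}
scene [[415.31733129   0.         258.39945649]
 [  0.         415.31733129 187.37617984]
 [  0.           0.           1.        ]] [-0.02295092  0.          0.          0.          0.        ] [ 2.05918488  0.92010468 -0.46864052] [-0.34476098 -0.21881107  1.21696472]
top [[464.24855375   0.         253.60448638]
 [  0.         464.24855375 188.66675259]
 [  0.           0.           1.        ]] [0.01359286 0.         0.         0.         0.        ] [ 2.14029903 -2.10057524  0.20196464] [-0.00425474  0.52047751  0.83664288]
```

View pics/scene0.png

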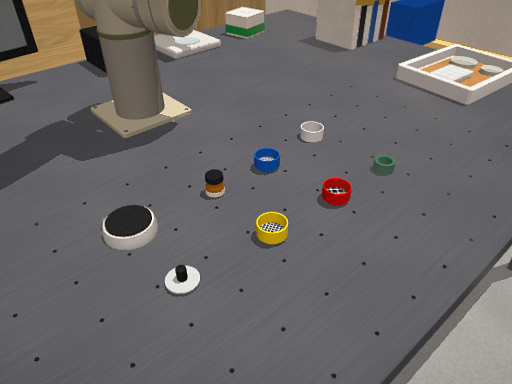

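View pics/top0.png

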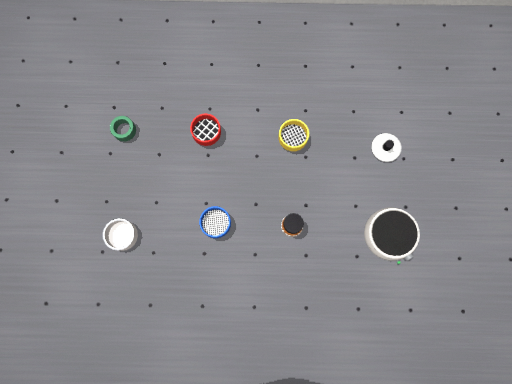

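```bash
cat > h.py <<'E'
from plant import sensors, read_camera, robot
import numpy as np, cv2
def world(c):
    "per-pixel world points from range"
    h,w=c["range_z"].shape
    u,v=np.meshgrid(np.arange(w),np.arange(h))
    p=cv2.undistortPoints(np.stack([u,v],-1).reshape(-1,1,2).astype(float),c["intrinsics"],np.array(c["D"])).reshape(h,w,2)
    R=cv2.Rodrigues(np.array(c["rvec"]))[0]; t=np.array(c["tvec"]).ravel()
    d=np.dstack([p,np.ones((h,w))])@R   # ray dir in world
    o=-R.T@t
    return o+d*c["range_z"][...,None],d,o
def cast(d,o,z): return o+d*((z-o[2])/d[...,2])[...,None]
def proj(c,P): return cv2.projectPoints(np.array(P,float).reshape(-1,3),np.array(c["rvec"]),np.array(c["tvec"]),c["intrinsics"],np.array(c["D"]))[0].reshape(-1,2)
def hsvmask(c,col):
    H=cv2.cvtColor(c["color"],cv2.COLOR_RGB2HSV).astype(int);h,s,v=H[...,0],H[...,1],H[...,2]
    return {"blue":(h>100)&(h<125)&(s>150)&(v>60),"yellow":(h>20)&(h<35)&(s>140)&(v>80),"red":((h<6)|(h>174))&(s>150)&(v>70),
     "white":(s<60)&(v>140),"black":v<45,"any":v>=0,"green":(h>50)&(h<90)&(s>60)}[col]
def fitc(xy):
    for _ in range(4):
        A=np.c_[2*xy,np.ones(len(xy))];s=np.linalg.lstsq(A,(xy**2).sum(1),rcond=None)[0]
        r=np.sqrt(s[2]+s[0]**2+s[1]**2);e=np.hypot(*(xy-s[:2]).T)-r
        k=abs(e)<max(2*e.std(),5e-4)
        if k.all(): break
        xy=xy[k]
    return s[:2],r,e.std()
def disc(c,col,near,h,win=0.06,tol=0.006):
    "outer circle at height h near xy: filled outer contour of points at that height"
    W,d,o=world(c)
    m=hsvmask(c,col)&(abs(W[...,2]-h)<tol)&(np.hypot(W[...,0]-near[0],W[...,1]-near[1])<win)&(c["range_z"]>0)
    if m.sum()<20: return None
    cs=cv2.findContours(m.astype(np.uint8),cv2.RETR_EXTERNAL,cv2.CHAIN_APPROX_NONE)[0]
    k=cv2.convexHull(max(cs,key=cv2.contourArea))[:,0]
    P=cast(d,o,h)[k[:,1],k[:,0]]
    cen,r=cv2.minEnclosingCircle(P[:,:2].astype(np.float32)*1000)
    f,fr,e=fitc(P[:,:2])
    return np.round(f*1000,1),round(fr*2000,1),round(e*1000,2),"zmed",round(np.median(W[m][:,2])*1000,1),"n",m.sum()
E
python3 - <<'E'
from h import *
c=read_camera("top");W,d,o=world(c);print("cam",o)
c2=read_camera("scene")
for n,(u,v),col,h in [("pan",(120,235),"white",.03),("fine",(216,222),"blue",.036),("med",(294,135),"yellow",.036),("coarse",(206,130),"red",.036),("lid",(387,147),"white",.01),("knob",(389,145),"black",.036),("shaker",(394,233),"black",.03),("shakerrim",(394,233),"any",.03),("jar",(292,224),"black",.05),("adapter",(122,128),"green",.026)]:
    near=cast(d,o,h)[v,u][:2]
    print(n,near.round(3),disc(c,col,near,h),"| scene",disc(c2,col,near,h))
print([W[r,cc].round(4) for r,cc in ((300,200),(60,256),(190,256),(233,394))])
E
```

```text
cam [0.35206712 0.00283633 0.92028634]
pan [0.429 0.259] (array([431.9, 262.7]), np.float64(59.4), np.float64(0.28), 'zmed', np.float64(29.1), 'n', np.int64(175)) | scene (array([433.7, 259.8]), np.float64(69.6), np.float64(2.5), 'zmed', np.float64(29.3), 'n', np.int64(146))
fine [0.457 0.076] (array([458.2,  79.3]), np.float64(58.2), np.float64(0.34), 'zmed', np.float64(34.8), 'n', np.int64(104)) | scene (array([461.5,  76.7]), np.float64(66.2), np.float64(1.92), 'zmed', np.float64(35.0), 'n', np.int64(194))
med [ 0.633 -0.073] (array([635.6, -70.9]), np.float64(56.9), np.float64(0.51), 'zmed', np.float64(33.9), 'n', np.int64(84)) | scene (array([640.1, -74.2]), np.float64(64.6), np.float64(1.22), 'zmed', np.float64(35.8), 'n', np.int64(281))
coarse [0.64  0.102] (array([645.2, 104.5]), np.float64(59.7), np.float64(0.35), 'zmed', np.float64(34.3), 'n', np.int64(138)) | scene (array([648.5, 102.5]), np.float64(66.1), np.float64(1.34), 'zmed', np.float64(35.7), 'n', np.int64(228))
lid [ 0.619 -0.264] (array([ 619.5, -260.4]), np.float64(59.4), np.float64(0.18), 'zmed', np.float64(8.8)
[... 498 characters left out ...]
loat64(0.25), 'zmed', np.float64(28.6), 'n', np.int64(1854)) | scene (array([ 449.2, -268.8]), np.float64(99.4), np.float64(0.95), 'zmed', np.float64(31.6), 'n', np.int64(1414))
jar [ 0.454 -0.068] None | scene (array([460.6, -73.5]), np.float64(42.1), np.float64(1.58), 'zmed', np.float64(51.5), 'n', np.int64(187))
adapter [0.644 0.272] (array([647. , 273.7]), np.float64(47.5), np.float64(0.31), 'zmed', np.float64(24.6), 'n', np.int64(250)) | scene (array([650.4, 271.6]), np.float64(53.6), np.float64(1.76), 'zmed', np.float64(27.0), 'n', np.int64(177))
[array([0.3097, 0.1047, 0.0016]), array([ 0.811 ,  0.0058, -0.0031]), array([ 0.5278,  0.0008, -0.0019]), array([ 0.443 , -0.2652,  0.0292])]
```

Call:
{"api": "play_rows", "payload": {
  "series": [
    [[-1, 0.04, 0.05, 0, -0.13], [-1, 0.08, 0.09, 0, -0.27], [-1, 0.12, 0.13, 0, -0.412], [-1, 0.15, 0.17, 0, -0.412], [-1, 0.18, 0.21, 0, -0.412], [-1, 0.2, 0.25, 0, -0.412], [-1, 0.2, 0.3, 0, -0.412], [-1, 0.2, 0.34, 0, -0.412]]
  ],
  "force": 20
}}

```text
t: 1.0
tool_pos: [0.4411, -0.2186, 0.2323]
orientation: [-3.141, -0.004, 0.0]
force: [1.1, -0.2, 0.1]
opening: 0.0926
```

Call:
{"api": "play_rows", "payload": {
  "series": [
    [[-1, 0, 0.05, 0, 0], [-1, 0, 0.1, 0, 0], [-1, 0, 0.15, 0, 0], [-1, 0, 0.2, 0, 0], [-1, 0, 0.25, 0, 0], [-1, 0, 0.3, 0, 0], [-1, 0, 0.35, 0, 0], [-1, 0, 0.4, 0, 0]]
  ]
}}

```text
t: 1.8
tool_pos: [0.4401, 0.1814, 0.2328]
orientation: [-3.141, -0.003, -0.001]
force: [1.2, -1.4, 0.0]
opening: 0.0928
```

Call:
{"api": "play_rows", "payload": {
  "series": [
    [[-1, -0.004, 0.04, -0.02, 0], [-1, -0.009, 0.071, -0.06, 0], [-1, -0.009, 0.071, -0.08, 0], [-1, -0.009, 0.071, -0.08, 0], [-1, -0.009, 0.071, -0.08, 0]]
  ]
}}

```text
t: 2.3
tool_pos: [0.4315, 0.2501, 0.1529]
orientation: [3.141, 0.003, -0.001]
force: [0.6, 0.3, -0.2]
opening: 0.0929
```

```bash
python3 - <<'E'
from h import *
s=sensors.read_state();print(s["tool_pos"],s["orientation"],s["force"],s["q"])
c=read_camera("wrist");cv2.imwrite("pics/w1.png",c["color"][:,:,::-1]);W,d,o=world(c);print(o)
print(disc(c,"white",(.432,.262),.03))
print(proj(c,[[.432,.262,.03]]))
c=read_camera("scene");print(disc(c,"black",(.444,-.265),.03), disc(c,"white",(.62,-.26),.01))
c=read_camera("top")
H=cv2.cvtColor(c["color"],cv2.COLOR_RGB2HSV);print(H[233,394],H[224,292],H[145,389])
E
```

```text
[0.43147638 0.25009681 0.15290402] [ 3.14112525e+00  3.03189166e-03 -8.96718484e-04] [ 0.60222279  0.25538221 -0.2327337 ] [ 4.22603050e-01 -9.25730913e-02  1.86137610e+00 -1.95135000e-04
  1.37350124e+00  1.99150725e+00]
[0.51140193 0.2508392  0.30588484]
(array([434. , 263.1]), np.float64(59.8), np.float64(0.2), 'zmed', np.float64(30.7), 'n', np.int64(505))
[[244.68591588 185.19796616]]
(array([ 443.9, -266.2]), np.float64(86.8), np.float64(0.55), 'zmed', np.float64(31.9), 'n', np.int64(1069)) (array([ 619.4, -262.5]), np.float64(59.4), np.float64(0.18), 'zmed', np.float64(11.5), 'n', np.int64(589))
[10 13 58] [150  12  65] [135  18  58]
```

View pics/w1.png

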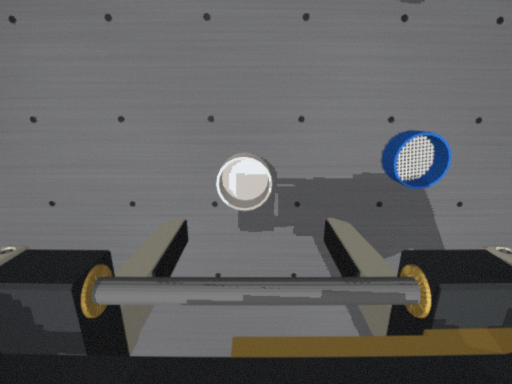

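The wrist view shows the white pan at about (244,182), between the open fingers. Its position agrees with the top view to within 2 mm. Descending to it.

Call:
{"api": "play_rows", "payload": {
  "series": [
    [[-1, 0.0015, 0.012, 0, 0], [-1, 0.0015, 0.012, -0.04, 0], [-1, 0.0015, 0.012, -0.08, 0], [-1, 0.0015, 0.012, -0.11, 0], [-1, 0.0015, 0.012, -0.133, 0], [-1, 0.0015, 0.012, -0.133, 0], [-1, 0.0015, 0.012, -0.133, 0]]
  ]
}}

```text
t: 3.15
tool_pos: [0.4336, 0.2628, 0.0205]
orientation: [-3.141, -0.002, -0.001]
force: [0.1, 0.6, 1.5]
opening: 0.093
```

Call:
{"api": "play_rows", "payload": {
  "series": [
    [[0.2, 0, 0, 0, 0], [0.5, 0, 0, 0, 0], [1, 0, 0, 0, 0], [1, 0, 0, 0, 0], [1, 0, 0, 0, 0], [1, 0, 0, 0, 0], [1, 0, 0, 0, 0], [1, 0, 0, 0, 0]]
  ],
  "force": 20
}}

```text
t: 3.95
tool_pos: [0.4334, 0.2625, 0.0202]
orientation: [-3.141, -0.003, -0.001]
force: [-1.3, -0.5, 5.9]
opening: 0.0604
```

Call:
{"api": "play_rows", "payload": {
  "series": [
    [[1, 0, 0, 0.03, 0], [1, 0, 0, 0.07, 0], [1, 0, 0, 0.11, 0], [1, 0, -0.03, 0.13, 0], [1, 0, -0.08, 0.14, 0], [1, 0, -0.13, 0.14, 0], [1, 0, -0.18, 0.14, 0], [1, 0, -0.23, 0.14, 0]]
  ]
}}

```text
t: 4.75
tool_pos: [0.4325, 0.0317, 0.1595]
orientation: [3.142, 0.004, 0.0]
force: [0.9, -0.5, -1.5]
opening: 0.0607
```

Call:
{"api": "play_rows", "payload": {
  "series": [
    [[1, 0, -0.05, 0, 0], [1, 0, -0.1, 0, 0], [1, 0, -0.15, 0, 0], [1, 0.005, -0.2, 0, 0], [1, 0.0105, -0.245, 0, 0], [1, 0.0105, -0.28, 0, 0], [1, 0.0105, -0.2975, 0, 0], [1, 0.0105, -0.2975, -0.02, 0]]
  ]
}}

```text
t: 5.55
tool_pos: [0.4448, -0.2674, 0.1419]
orientation: [3.139, -0.001, 0.006]
force: [0.4, 0.5, -0.4]
opening: 0.0605
```

```bash
python3 - <<'E'
from h import *
s=sensors.read_state();print(s["tool_pos"],s["orientation"],s["force"],s["opening"])
c=read_camera("wrist");cv2.imwrite("pics/w2.png",c["color"][:,:,::-1])
x,y=s["tool_pos"][:2]
print("pan rim",disc(c,"white",(x,y),s["tool_pos"][2]+.01,win=.045))
print("pan in hand",disc(read_camera("top"),"white",(x,y),s["tool_pos"][2]+.01,win=.045))
E
```

```text
[ 0.44481793 -0.26737491  0.14186003] [ 3.13852741e+00 -1.45770933e-03  5.76261476e-03] [ 0.43662939  0.46700584 -0.36598629] 0.06053536030542808
pan rim (array([ 445.8, -266.9]), np.float64(60.0), np.float64(0.55), 'zmed', np.float64(152.4), 'n', np.int64(1179))
pan in hand None
```

View pics/w2.png

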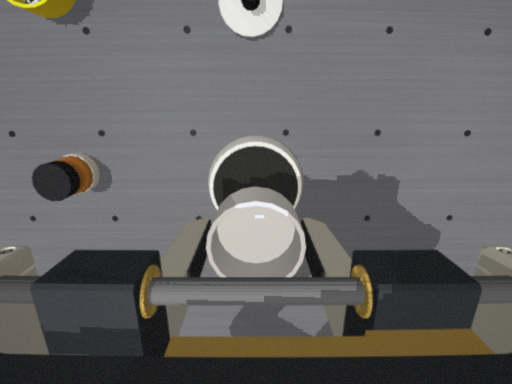

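The view shows the pan upright in the jaws at (255,240). The shaker's black top is behind it at about (255,180), partly hidden. I'll fit the visible arc.

```bash
python3 - <<'E'
from h import *
c=read_camera("wrist");W,d,o=world(c)
H=cv2.cvtColor(c["color"],cv2.COLOR_RGB2HSV)
near=np.hypot(W[...,0]-.445,W[...,1]+.265)
top=(abs(W[...,2]-.03)<.006)&(near<.06)
m=(top&(H[...,2]<75)).astype(np.uint8)
P=cast(d,o,.03)[...,:2]
ring=top&(H[...,2]>=90)
print(m.sum(),ring.sum())
k=cv2.findContours(m,cv2.RETR_EXTERNAL,cv2.CHAIN_APPROX_NONE)[0]
k=max(k,key=cv2.contourArea)[:,0]
k=k[(k[:,1]<180)]
xy=P[k[:,1],k[:,0]];f,r,e=fitc(xy);print("black arc",f,2*r,e,len(k), xy[:,0].min())
W2,d2,o2=world(t:=read_camera("top"))
# top: black threshold relative
H=cv2.cvtColor(t["color"],cv2.COLOR_RGB2HSV)
m=((H[...,2]<75)&(abs(W2[...,2]-.03)<.01)&(np.hypot(W2[...,0]-.445,W2[...,1]+.265)<.06)).astype(np.uint8)
print("top arm in view?",m.sum())
E
```

```text
3436 911
black arc [ 0.44585322 -0.26706954] 0.08474649184078108 0.0002443047901163763 107 0.4531413641044556
top arm in view? 240
```

Call:
{"api": "play_rows", "payload": {
  "series": [
    [[1, -0.0005, 0, -0.03, 0], [1, -0.0005, 0, -0.06, 0], [1, -0.0005, 0, -0.08, 0], [1, -0.0005, 0, -0.085, 0], [1, -0.0005, 0, -0.088, 0], [1, -0.0005, 0, -0.088, 0], [1, -0.0005, 0, -0.088, 0]]
  ]
}}

```text
t: 6.45
tool_pos: [0.4441, -0.2647, 0.0533]
orientation: [3.14, 0.003, 0.003]
force: [0.5, -0.3, -0.9]
opening: 0.0606
```

```bash
cat >> h.py <<'E'
def arc(c,z,near,vmax,rows,win=.06,tol=.006):
    W,d,o=world(c);H=cv2.cvtColor(c["color"],cv2.COLOR_RGB2HSV)
    m=((abs(W[...,2]-z)<tol)&(np.hypot(W[...,0]-near[0],W[...,1]-near[1])<win)&(H[...,2]<vmax)).astype(np.uint8)
    k=max(cv2.findContours(m,cv2.RETR_EXTERNAL,cv2.CHAIN_APPROX_NONE)[0],key=cv2.contourArea)[:,0]
    k=k[k[:,1]<rows];xy=cast(d,o,z)[k[:,1],k[:,0]][:,:2];f,r,e=fitc(xy);return (f*1000).round(1),round(2000*r,1),len(k),(xy.max(0)*1000).round(1),(xy.min(0)*1000).round(1)
E
python3 - <<'E'
from h import *
for i in range(2):
    s=sensors.read_state();print(s["tool_pos"])
    c=read_camera("wrist")
    print("pan",disc(c,"white",s["tool_pos"][:2],s["tool_pos"][2]+.01,win=.045)[:3])
    for r in (150,165,180): print(arc(c,.03,(.445,-.265),75,r))
cv2.imwrite("pics/w3.png",c["color"][:,:,::-1])
E
```

```text
[ 0.44414253 -0.26474152  0.05326562]
pan (array([ 445.1, -264.2]), np.float64(60.1), np.float64(0.56))
  ret = _var(a, axis=axis, dtype=dtype, out=out, ddof=ddof,
  arrmean = um.true_divide(arrmean, div, out=arrmean,
  ret = ret.dtype.type(ret / rcount)
Traceback (most recent call last):
  File "h.py", line 41, in arc
    k=k[k[:,1]<rows];xy=cast(d,o,z)[k[:,1],k[:,0]][:,:2];f,r,e=fitc(xy);return (f*1000).round(1),round(2000*r,1),len(k),(xy.max(0)*1000).round(1),(xy.min(0)*1000).round(1)
                                                                                                                         ~~~~~~^^^
ValueError: zero-size array to reduction operation maximum which has no identity
```

```bash
python3 - <<'E'
from h import *
c=read_camera("wrist");cv2.imwrite("pics/w3.png",c["color"][:,:,::-1])
for r in (210,220,230):
  try: print(r,arc(c,.03,(.445,-.265),75,r))
  except Exception as e: print(r,e)
W,d,o=world(c);P=cast(d,o,.03);v=c["color"].max(2)
for row in (205,215,225): print(row,[(u,(P[row,u,:2]*1000).round(1).tolist(),int(v[row,u])) for u in range(190,320,1) if abs(int(v[row,u])-int(v[row,u-1]))>40])
E
```

```text
210 (array([ 457.9, -266.8]), np.float64(60.8), 232, array([ 488.8, -225.2]), array([ 455.9, -308.4]))
220 (array([ 452.3, -266.7]), np.float64(68.7), 301, array([ 488.8, -224.1]), array([ 448.3, -309.6]))
230 (array([ 452.3, -266.7]), np.float64(68.7), 315, array([ 488.8, -224.1]), array([ 445.2, -309.7]))
205 [(200, [458.9, -225.4], 93), (201, [458.9, -226.1], 51), (293, [458.9, -290.6], 42), (318, [458.9, -308.2], 74), (319, [458.9, -308.9], 161)]
215 [(193, [451.3, -220.0], 178), (198, [451.3, -223.5], 95), (199, [451.3, -224.2], 46), (215, [451.4, -235.6], 115), (292, [451.3, -290.2], 146)]
225 [(207, [443.6, -229.5], 38), (211, [443.6, -232.4], 126), (212, [443.6, -233.1], 180), (300, [443.6, -296.3], 131), (301, [443.6, -297.0], 76), (305, [443.6, -299.9], 87)]
```

View pics/w3.png

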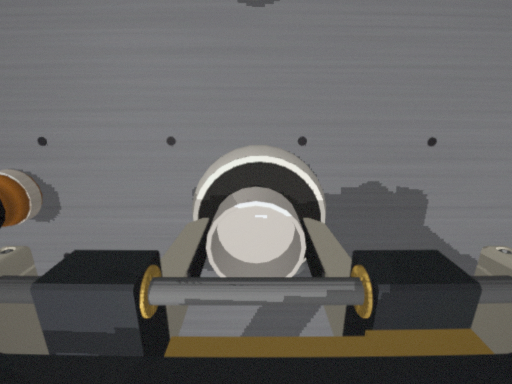

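The wrist view shows the shaker disc centred about 2.5 mm further to -y than the pan. I'll correct most of that and seat the pan.

Call:
{"api": "play_rows", "payload": {
  "series": [
    [[1, 0, -0.0022, 0, 0], [1, 0, -0.0022, -0.001, 0], [1, 0, -0.0022, -0.002, 0], [1, 0, -0.0022, -0.003, 0], [1, 0, -0.0022, -0.0035, 0], [1, 0, -0.0022, -0.0035, 0]]
  ]
}}

```text
t: 7.15
tool_pos: [0.4433, -0.2667, 0.0501]
orientation: [3.141, 0.003, 0.0]
force: [-7.9, 4.2, 18.4]
opening: 0.0603
```

Call:
{"api": "play_rows", "payload": {
  "series": [
    [[0.2, 0, 0, 0.0005, 0], [0, 0, 0, 0.0005, 0], [-0.5, 0, 0, 0.0005, 0], [-1, 0, 0, 0.0005, 0], [-1, 0, 0, 0.0005, 0], [-1, 0, 0, 0.03, 0], [-1, 0, 0, 0.08, 0], [-1, 0, 0, 0.12, 0]]
  ]
}}

```text
t: 7.95
tool_pos: [0.4429, -0.2662, 0.1697]
orientation: [-3.141, -0.003, 0.001]
force: [0.7, -1.2, 0.1]
opening: 0.093
```

Call:
{"api": "play_rows", "payload": {
  "series": [
    [[-1, 0.003, 0.05, 0.02, 0], [-1, 0.006, 0.1, 0.02, 0], [-1, 0.01, 0.15, 0.02, 0], [-1, 0.015, 0.2, 0.02, 0], [-1, 0.015, 0.25, 0.02, 0], [-1, 0.016, 0.3, 0, 0], [-1, 0.016, 0.335, -0.02, 0], [-1, 0.016, 0.346, -0.04, 0]]
  ]
}}

```text
t: 8.75
tool_pos: [0.4586, 0.0834, 0.1273]
orientation: [-3.14, -0.008, -0.001]
force: [-0.3, 0.2, -0.1]
opening: 0.0929
```

```bash
python3 - <<'E'
from h import *
s=sensors.read_state();print(s["tool_pos"],s["orientation"],s["opening"])
t=read_camera("top");sc=read_camera("scene");w=read_camera("wrist")
cv2.imwrite("pics/t4.png",t["color"][:,:,::-1])
print("pan top",disc(t,"white",(.4435,-.2667),.06,win=.045))
print("pan scene",disc(sc,"white",(.4435,-.2667),.06,win=.045))
print("fine wrist",disc(w,"blue",(.459,.079),.036))
print("ring",disc(t,"any",(.4435,-.2667),.03,win=.06))
E
```

```text
[0.45859498 0.08336113 0.12733432] [-3.14036756e+00 -8.27784034e-03 -5.01086696e-04] 0.09292849658085511
pan top (array([ 442.2, -263.8]), np.float64(59.5), np.float64(0.32), 'zmed', np.float64(58.5), 'n', np.int64(195))
pan scene (array([ 444.1, -268.3]), np.float64(66.2), np.float64(1.41), 'zmed', np.float64(59.9), 'n', np.int64(299))
fine wrist (array([460.7,  78.9]), np.float64(59.8), np.float64(0.26), 'zmed', np.float64(36.5), 'n', np.int64(737))
ring (array([ 444.2, -263.7]), np.float64(94.9), np.float64(0.2), 'zmed', np.float64(29.7), 'n', np.int64(1495))
```

View pics/t4.png

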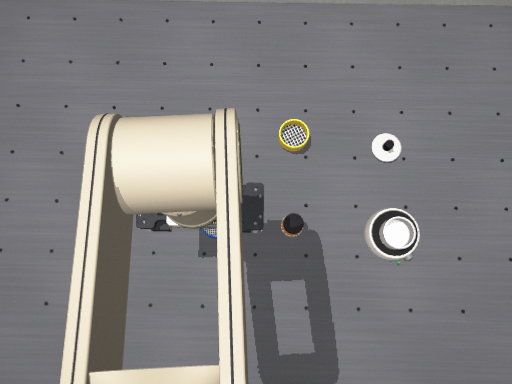

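The top view shows the pan at (397,233), within about 2 mm of the middle of the shaker. I'm now over the blue sieve.

Call:
{"api": "play_rows", "payload": {
  "series": [
    [[-1, 0.0005, 0, 0, 0], [-1, 0.0005, 0, -0.03, 0], [-1, 0.0005, 0, -0.06, 0], [-1, 0.0005, 0, -0.09, 0], [-1, 0.0005, 0, -0.105, 0], [-1, 0.0005, 0, -0.105, 0], [-1, 0.0005, 0, -0.105, 0]]
  ]
}}

```text
t: 9.6
tool_pos: [0.4608, 0.0787, 0.0245]
orientation: [3.142, 0.0, 0.002]
force: [-0.9, -0.1, 1.0]
opening: 0.0926
```

Call:
{"api": "play_rows", "payload": {
  "series": [
    [[0.2, -0.0005, 0, 0, 0], [0.5, -0.0005, 0, 0, 0], [1, -0.0005, 0, 0, 0], [1, -0.0005, 0, 0, 0], [1, -0.0005, 0, 0, 0], [1, -0.0005, 0, 0, 0], [1, -0.0005, 0, 0, 0]]
  ],
  "force": 20
}}

```text
t: 10.3
tool_pos: [0.4593, 0.0797, 0.0235]
orientation: [3.142, 0.003, 0.001]
force: [-1.2, -0.5, 4.7]
opening: 0.0594
```

Call:
{"api": "play_rows", "payload": {
  "series": [
    [[1, 0, 0, 0.03, 0], [1, 0, 0, 0.07, 0], [1, 0, 0, 0.11, 0], [1, 0, -0.03, 0.14, 0], [1, -0.002, -0.08, 0.15, 0], [1, -0.005, -0.13, 0.15, 0], [1, -0.01, -0.18, 0.15, 0], [1, -0.014, -0.23, 0.15, 0]]
  ]
}}

```text
t: 11.1
tool_pos: [0.4446, -0.1506, 0.1731]
orientation: [-3.142, -0.004, -0.0]
force: [0.5, -0.1, -0.1]
opening: 0.0596
```

Call:
{"api": "play_rows", "payload": {
  "series": [
    [[1, -0.001, -0.05, 0, 0], [1, -0.002, -0.09, 0, 0], [1, -0.002, -0.11, -0.02, 0], [1, -0.002, -0.116, -0.05, 0], [1, -0.002, -0.116, -0.07, 0], [1, -0.002, -0.116, -0.078, 0], [1, -0.002, -0.116, -0.078, 0], [1, -0.002, -0.116, -0.078, 0]]
  ]
}}

```text
t: 11.9
tool_pos: [0.4437, -0.2649, 0.096]
orientation: [3.141, 0.004, 0.001]
force: [-0.3, 0.0, 0.8]
opening: 0.0599
```

```bash
python3 - <<'E'
from h import *
s=sensors.read_state();T=s["tool_pos"];print(T,s["orientation"],s["force"])
c=read_camera("wrist");cv2.imwrite("pics/w5.png",c["color"][:,:,::-1])
print("fine",disc(c,"blue",T[:2],T[2]+.012,win=.045))
sc=read_camera("scene");cv2.imwrite("pics/s5.png",cv2.resize(sc["color"][100:300,40:260,::-1],None,fx=3,fy=3,interpolation=cv2.INTER_CUBIC))
E
```

```text
[ 0.44373661 -0.26491476  0.09601893] [3.14105348e+00 3.62316185e-03 1.24960018e-03] [-0.34830548  0.00869415  0.77606396]
fine (array([ 445.5, -264.6]), np.float64(60.7), np.float64(0.33), 'zmed', np.float64(108.8), 'n', np.int64(1671))
```

View pics/w5.png

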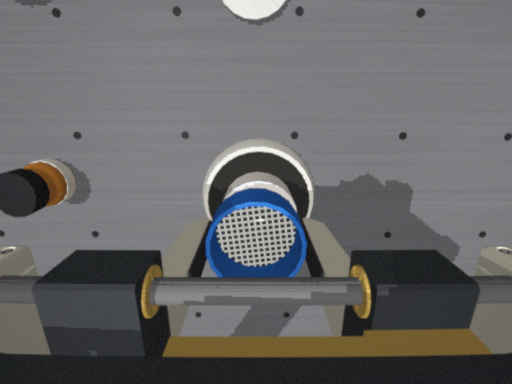

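View pics/s5.png

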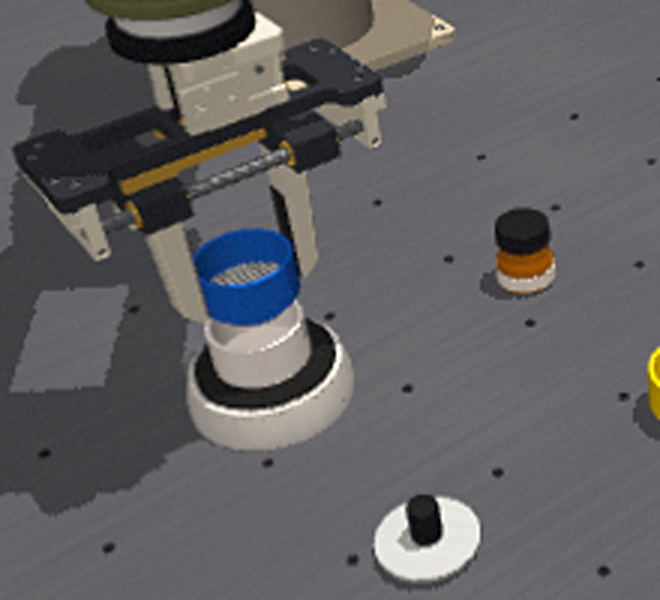

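Blue is level at (255,238) in the jaws, over the pan, with a small offset to correct. Lowering it.

Call:
{"api": "play_rows", "payload": {
  "series": [
    [[1, -0.001, -0.0018, 0, 0], [1, -0.001, -0.0018, -0.005, 0], [1, -0.001, -0.0018, -0.01, 0], [1, -0.001, -0.0018, -0.014, 0], [1, -0.001, -0.0018, -0.017, 0], [1, -0.001, -0.0018, -0.018, 0], [1, -0.001, -0.0018, -0.018, 0]]
  ]
}}

```text
t: 12.7
tool_pos: [0.442, -0.2665, 0.0768]
orientation: [-3.141, -0.003, 0.001]
force: [-0.1, 0.5, -0.7]
opening: 0.0598
```

Call:
{"api": "play_rows", "payload": {
  "series": [
    [[1, 0, 0, -0.001, 0], [1, 0, 0, -0.002, 0], [1, 0, 0, -0.003, 0], [1, 0, 0, -0.003, 0]]
  ]
}}

```text
t: 13.1
tool_pos: [0.4425, -0.2668, 0.0754]
orientation: [3.141, 0.003, 0.001]
force: [-5.1, 2.9, 11.1]
opening: 0.0595
```

Call:
{"api": "play_rows", "payload": {
  "series": [
    [[0.25, 0, 0, 0, 0], [0, 0, 0, 0, 0], [-0.5, 0, 0, 0, 0], [-1, 0, 0, 0, 0], [-1, 0, 0, 0.005, 0], [-1, 0, 0, 0.04, 0], [-1, 0, 0, 0.09, 0], [-1, 0, 0, 0.12, 0]]
  ]
}}

```text
t: 13.9
tool_pos: [0.443, -0.2673, 0.1979]
orientation: [3.14, 0.003, 0.004]
force: [0.4, -0.0, -0.2]
opening: 0.0926
```

Call:
{"api": "play_rows", "payload": {
  "series": [
    [[-1, 0.04, 0.03, 0, 0], [-1, 0.08, 0.06, 0, 0], [-1, 0.12, 0.09, 0, 0], [-1, 0.15, 0.13, 0, 0], [-1, 0.175, 0.165, -0.02, 0], [-1, 0.192, 0.194, -0.06, 0], [-1, 0.192, 0.194, -0.06, 0], [-1, 0.192, 0.194, -0.06, 0]]
  ]
}}

```text
t: 14.7
tool_pos: [0.6332, -0.0718, 0.1325]
orientation: [-3.141, -0.006, 0.006]
force: [0.4, -0.6, 0.5]
opening: 0.0928
```

```bash
python3 - <<'E'
from h import *
s=sensors.read_state();print(s["tool_pos"],s["orientation"])
w=read_camera("wrist");t=read_camera("top");sc=read_camera("scene")
print("yellow wrist",disc(w,"yellow",(.637,-.072),.036))
print("fine top",disc(t,"blue",(.4435,-.2667),.088,win=.045)); print("fine scene",disc(sc,"blue",(.4435,-.2667),.088,win=.045))
cv2.imwrite("pics/s6.png",cv2.resize(sc["color"][100:300,40:300,::-1],None,fx=3,fy=3,interpolation=cv2.INTER_CUBIC)[:600])
E
```

```text
[ 0.63322713 -0.0717944   0.13246991] [-3.14122905 -0.00579996  0.00555339]
yellow wrist (array([640.1, -72.8]), np.float64(59.8), np.float64(0.3), 'zmed', np.float64(36.5), 'n', np.int64(713))
fine top (array([ 441.8, -264.1]), np.float64(59.5), np.float64(0.22), 'zmed', np.float64(86.3), 'n', np.int64(196))
fine scene (array([ 444.2, -268.2]), np.float64(67.9), np.float64(0.71), 'zmed', np.float64(87.7), 'n', np.int64(296))
```

View pics/s6.png

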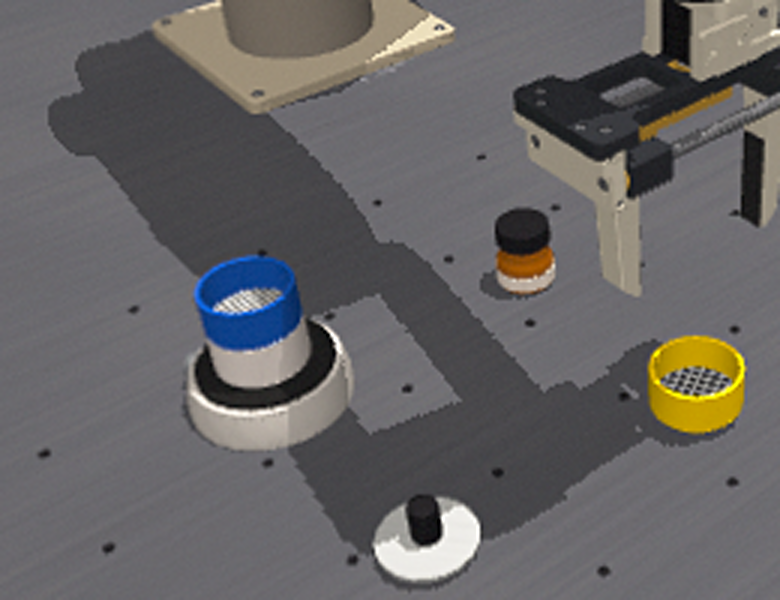

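Blue is seated flush on the pan, at about (250,300) in the crop. The yellow sieve is next.

Call:
{"api": "play_rows", "payload": {
  "series": [
    [[-1, 0.005, 0, 0, 0], [-1, 0.005, 0, -0.03, 0], [-1, 0.005, 0, -0.06, 0], [-1, 0.005, 0, -0.09, 0], [-1, 0.005, 0, -0.108, 0], [-1, 0.005, 0, -0.108, 0], [-1, 0.005, 0, -0.108, 0]]
  ]
}}

```text
t: 15.55
tool_pos: [0.6399, -0.0732, 0.0273]
orientation: [3.141, 0.002, 0.002]
force: [0.8, -0.1, 0.3]
opening: 0.0931
```

Call:
{"api": "play_rows", "payload": {
  "series": [
    [[-1, -0.0005, 0, -0.003, 0], [0.2, -0.0005, 0, -0.003, 0], [0.5, -0.0005, 0, -0.003, 0], [1, -0.0005, 0, -0.003, 0], [1, -0.0005, 0, -0.003, 0], [1, -0.0005, 0, -0.003, 0], [1, -0.0005, 0, -0.003, 0], [1, -0.0005, 0, -0.003, 0]]
  ],
  "force": 20
}}

```text
t: 16.35
tool_pos: [0.6388, -0.0727, 0.0234]
orientation: [3.142, 0.003, 0.0]
force: [-0.3, -0.3, 2.7]
opening: 0.0598
```

Call:
{"api": "play_rows", "payload": {
  "series": [
    [[1, 0, 0, 0.03, 0], [1, 0, 0, 0.07, 0], [1, 0, 0, 0.11, 0], [1, -0.02, -0.02, 0.14, 0], [1, -0.06, -0.06, 0.15, 0], [1, -0.09, -0.09, 0.15, 0], [1, -0.12, -0.12, 0.15, 0], [1, -0.15, -0.15, 0.15, 0]]
  ]
}}

```text
t: 17.15
tool_pos: [0.4873, -0.2237, 0.1731]
orientation: [3.141, 0.003, 0.0]
force: [0.7, -1.1, -0.6]
opening: 0.0598
```

Call:
{"api": "play_rows", "payload": {
  "series": [
    [[1, -0.03, -0.03, 0, 0], [1, -0.046, -0.043, 0, 0], [1, -0.046, -0.043, -0.01, 0], [1, -0.046, -0.043, -0.025, 0], [1, -0.046, -0.043, -0.04, 0], [1, -0.046, -0.043, -0.05, 0], [1, -0.046, -0.043, -0.05, 0], [1, -0.046, -0.043, -0.05, 0]]
  ]
}}

```text
t: 17.95
tool_pos: [0.4428, -0.265, 0.1225]
orientation: [-3.141, -0.005, 0.002]
force: [-0.5, -0.1, -0.2]
opening: 0.0601
```

```bash
python3 - <<'E'
from h import *
s=sensors.read_state();T=s["tool_pos"];print(T,s["orientation"],s["force"])
c=read_camera("wrist");cv2.imwrite("pics/w7.png",c["color"][:,:,::-1])
print("med",disc(c,"yellow",T[:2],T[2]+.012,win=.045))
sc=read_camera("scene");cv2.imwrite("pics/s7.png",cv2.resize(sc["color"][100:300,40:260,::-1],None,fx=3,fy=3,interpolation=cv2.INTER_CUBIC))
E
```

```text
[ 0.4428495  -0.26498674  0.12254215] [-3.14080293e+00 -4.52279501e-03  1.53018382e-03] [-0.51305757 -0.106227   -0.24729989]
med (array([ 444.6, -264.5]), np.float64(60.8), np.float64(0.48), 'zmed', np.float64(135.5), 'n', np.int64(1747))
```

View pics/s7.png

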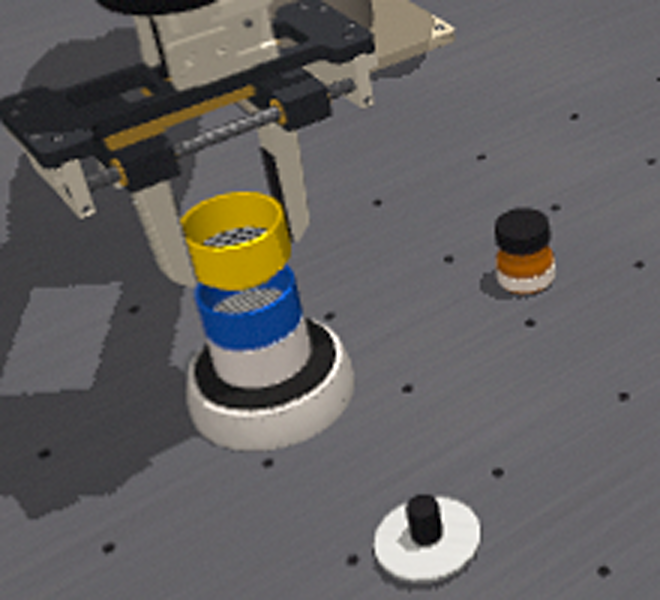

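Call:
{"api": "play_rows", "payload": {
  "series": [
    [[1, 0, -0.0018, 0, 0], [1, 0, -0.0018, -0.005, 0], [1, 0, -0.0018, -0.01, 0], [1, 0, -0.0018, -0.014, 0], [1, 0, -0.0018, -0.0165, 0], [1, 0, -0.0018, -0.0165, 0], [1, 0, -0.0018, -0.0165, 0]]
  ]
}}

```text
t: 18.75
tool_pos: [0.4427, -0.2675, 0.1066]
orientation: [-3.141, -0.003, 0.0]
force: [-1.0, 0.7, -0.1]
opening: 0.06
```

Call:
{"api": "play_rows", "payload": {
  "series": [
    [[1, 0, 0, -0.001, 0], [1, 0, 0, -0.002, 0], [1, 0, 0, -0.003, 0], [1, 0, 0, -0.003, 0]]
  ]
}}

```text
t: 19.15
tool_pos: [0.4426, -0.2674, 0.1035]
orientation: [-3.141, -0.003, 0.0]
force: [-0.7, 0.7, -0.3]
opening: 0.0597
```

Call:
{"api": "play_rows", "payload": {
  "series": [
    [[1, 0, 0, -0.0005, 0], [1, 0, 0, -0.001, 0], [1, 0, 0, -0.001, 0]]
  ]
}}

```text
t: 19.45
tool_pos: [0.4429, -0.2676, 0.1033]
orientation: [3.141, 0.003, 0.0]
force: [-2.3, 2.3, 4.7]
opening: 0.0603
```

Contact, with the height where it should be. Releasing, then going to the red sieve.

Call:
{"api": "play_rows", "payload": {
  "series": [
    [[0.25, 0, 0, -0.0005, 0], [0, 0, 0, -0.0005, 0], [-0.5, 0, 0, -0.0005, 0], [-1, 0, 0, -0.0005, 0], [-1, 0, 0, 0.005, 0], [-1, 0, 0, 0.04, 0], [-1, 0, 0, 0.09, 0], [-1, 0, 0, 0.1, 0]]
  ]
}}

```text
t: 20.25
tool_pos: [0.4452, -0.2693, 0.2094]
orientation: [3.136, 0.003, 0.012]
force: [0.2, -0.7, 0.6]
opening: 0.0929
```

Call:
{"api": "play_rows", "payload": {
  "series": [
    [[-1, 0.025, 0.04, 0, 0], [-1, 0.05, 0.08, 0, 0], [-1, 0.075, 0.12, 0, 0], [-1, 0.1, 0.16, 0, 0], [-1, 0.125, 0.2, 0, 0], [-1, 0.15, 0.24, 0, 0], [-1, 0.175, 0.28, 0, 0], [-1, 0.195, 0.32, 0, 0]]
  ]
}}

```text
t: 21.05
tool_pos: [0.6387, 0.0544, 0.2024]
orientation: [3.142, 0.003, 0.0]
force: [0.2, -0.4, 0.2]
opening: 0.0929
```

Call:
{"api": "play_rows", "payload": {
  "series": [
    [[-1, 0.006, 0.045, 0, 0], [-1, 0.009, 0.051, -0.04, 0], [-1, 0.009, 0.051, -0.07, 0], [-1, 0.009, 0.051, -0.07, 0], [-1, 0.009, 0.051, -0.07, 0]]
  ]
}}

```text
t: 21.55
tool_pos: [0.6462, 0.1033, 0.1323]
orientation: [3.141, 0.003, -0.003]
force: [0.1, 0.4, 0.3]
opening: 0.093
```

```bash
python3 - <<'E'
from h import *
s=sensors.read_state();print(s["tool_pos"],s["orientation"])
w=read_camera("wrist");t=read_camera("top");sc=read_camera("scene")
print("red wrist",disc(w,"red",(.647,.103),.036))
print("med top",disc(t,"yellow",(.4435,-.2667),.116,win=.045)); print("med scene",disc(sc,"yellow",(.4435,-.2667),.116,win=.045))
cv2.imwrite("pics/s8.png",cv2.resize(sc["color"][100:300,40:300,::-1],None,fx=3,fy=3,interpolation=cv2.INTER_CUBIC)[:600])
E
```

```text
[0.64616013 0.10332746 0.13234843] [ 3.14141036e+00  2.59980672e-03 -2.90291377e-03]
red wrist (array([648.3, 104.4]), np.float64(59.7), np.float64(0.35), 'zmed', np.float64(36.5), 'n', np.int64(704))
med top (array([ 442.4, -264.6]), np.float64(59.5), np.float64(0.42), 'zmed', np.float64(114.4), 'n', np.int64(203))
med scene (array([ 444.9, -269.2]), np.float64(67.1), np.float64(1.76), 'zmed', np.float64(115.3), 'n', np.int64(334))
```

View pics/s8.png

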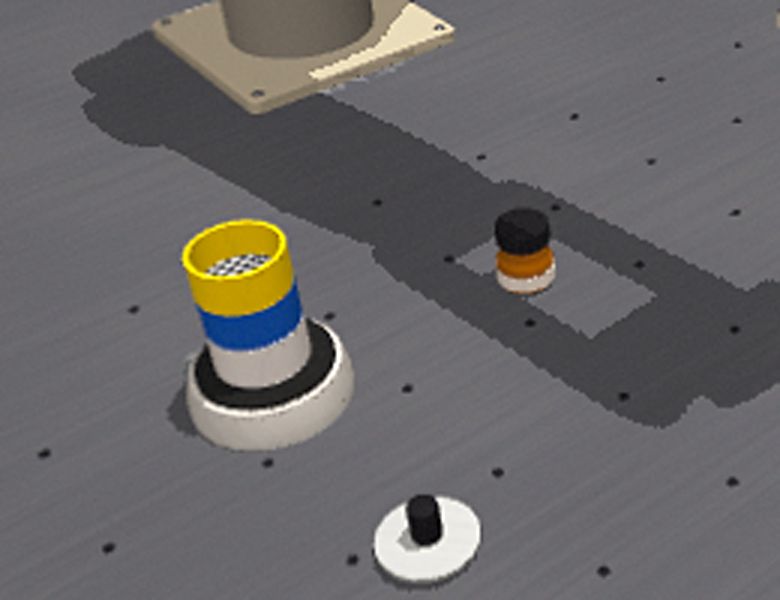

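Yellow is seated flush and the stack is straight, at about (245,300) in the crop. Red is next.

Call:
{"api": "play_rows", "payload": {
  "series": [
    [[-1, 0.001, 0.0005, 0, 0], [-1, 0.001, 0.0005, -0.03, 0], [-1, 0.001, 0.0005, -0.06, 0], [-1, 0.001, 0.0005, -0.09, 0], [-1, 0.001, 0.0005, -0.108, 0], [-1, 0.001, 0.0005, -0.108, 0], [-1, 0.001, 0.0005, -0.108, 0], [-1, 0.001, 0.0005, -0.108, 0]]
  ]
}}

```text
t: 22.5
tool_pos: [0.6495, 0.1041, 0.0272]
orientation: [-3.141, -0.003, -0.006]
force: [-0.1, -0.1, 0.6]
opening: 0.0933
```

Call:
{"api": "play_rows", "payload": {
  "series": [
    [[-1, -0.001, 0, -0.003, 0], [-1, -0.001, 0, -0.003, 0], [-1, -0.001, 0, -0.003, 0]]
  ]
}}

```text
t: 22.8
tool_pos: [0.6469, 0.1041, 0.0222]
orientation: [-3.142, -0.003, -0.001]
force: [0.5, 0.8, 0.1]
opening: 0.0931
```

Call:
{"api": "play_rows", "payload": {
  "series": [
    [[-0.4, 0, 0, 0.001, 0], [0.2, 0, 0, 0.001, 0], [0.5, 0, 0, 0.001, 0], [1, 0, 0, 0.001, 0], [1, 0, 0, 0.001, 0], [1, 0, 0, 0.001, 0], [1, 0, 0, 0.001, 0], [1, 0, 0, 0.001, 0]]
  ],
  "force": 20
}}

```text
t: 23.6
tool_pos: [0.6467, 0.104, 0.0226]
orientation: [3.142, 0.003, -0.0]
force: [-0.5, -0.1, 0.0]
opening: 0.0607
```

Call:
{"api": "play_rows", "payload": {
  "series": [
    [[1, 0, 0, 0.04, 0], [1, 0, 0, 0.08, 0], [1, 0, 0, 0.12, 0], [1, -0.01, -0.02, 0.16, 0], [1, -0.03, -0.05, 0.18, 0], [1, -0.055, -0.09, 0.18, 0], [1, -0.08, -0.13, 0.18, 0], [1, -0.105, -0.17, 0.18, 0]]
  ]
}}

```text
t: 24.4
tool_pos: [0.5406, -0.0671, 0.2028]
orientation: [3.141, 0.004, 0.001]
force: [1.0, -0.9, -1.0]
opening: 0.0603
```

Call:
{"api": "play_rows", "payload": {
  "series": [
    [[1, -0.025, -0.04, 0, 0], [1, -0.05, -0.08, 0, 0], [1, -0.07, -0.12, 0, 0], [1, -0.085, -0.16, 0, 0], [1, -0.098, -0.19, 0, 0], [1, -0.098, -0.201, -0.01, 0], [1, -0.098, -0.201, -0.03, 0], [1, -0.098, -0.201, -0.04, 0]]
  ]
}}

```text
t: 25.2
tool_pos: [0.4431, -0.2664, 0.1605]
orientation: [-3.14, -0.002, 0.003]
force: [0.8, 0.1, -1.1]
opening: 0.0605
```

Call:
{"api": "play_rows", "payload": {
  "series": [
    [[1, 0, 0, 0, 0], [1, 0, 0, 0, 0]]
  ]
}}

```text
t: 25.4
tool_pos: [0.4439, -0.2662, 0.1626]
orientation: [-3.141, -0.005, 0.001]
force: [-0.5, 0.6, -0.0]
opening: 0.0599
```

```bash
python3 - <<'E'
from h import *
s=sensors.read_state();T=s["tool_pos"];print(T,s["orientation"],s["force"])
c=read_camera("wrist")
print("coarse",disc(c,"red",T[:2],T[2]+.012,win=.045))
sc=read_camera("scene");cv2.imwrite("pics/s9.png",cv2.resize(sc["color"][80:280,40:260,::-1],None,fx=3,fy=3,interpolation=cv2.INTER_CUBIC))
E
```

```text
[ 0.44394374 -0.26623125  0.16256022] [-3.14103211e+00 -4.53503332e-03  7.90107226e-04] [-0.52297778  0.55037044 -0.04854984]
coarse (array([ 445.6, -265.8]), np.float64(61.2), np.float64(0.45), 'zmed', np.float64(176.2), 'n', np.int64(1806))
```

View pics/s9.png

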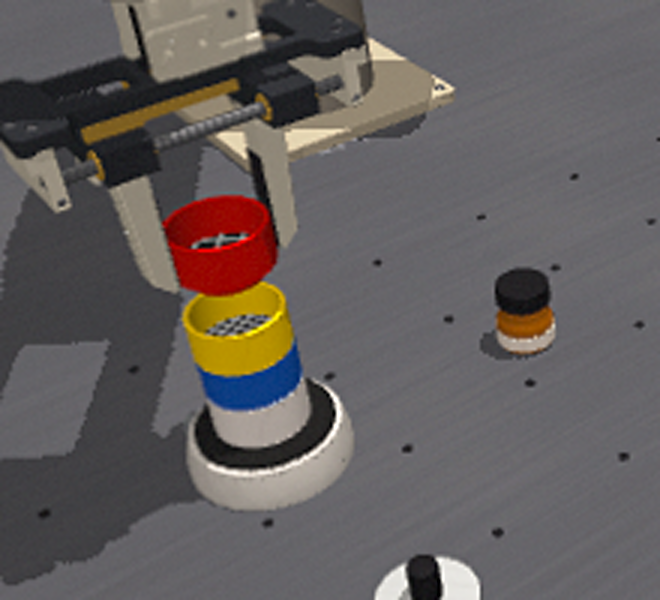

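Call:
{"api": "play_rows", "payload": {
  "series": [
    [[1, -0.001, -0.001, -0.005, 0], [1, -0.001, -0.001, -0.012, 0], [1, -0.001, -0.001, -0.018, 0], [1, -0.001, -0.001, -0.023, 0], [1, -0.001, -0.001, -0.026, 0], [1, -0.001, -0.001, -0.028, 0], [1, -0.001, -0.001, -0.028, 0], [1, -0.001, -0.001, -0.028, 0]]
  ]
}}

```text
t: 26.3
tool_pos: [0.4428, -0.2681, 0.1348]
orientation: [3.141, 0.003, 0.0]
force: [0.9, -0.3, -0.3]
opening: 0.0603
```

Call:
{"api": "play_rows", "payload": {
  "series": [
    [[1, 0, 0, -0.001, 0], [1, 0, 0, -0.002, 0], [1, 0, 0, -0.002, 0]]
  ]
}}

```text
t: 26.6
tool_pos: [0.4427, -0.2679, 0.1325]
orientation: [-3.141, -0.003, 0.0]
force: [-0.9, 0.6, -1.8]
opening: 0.0604
```

Call:
{"api": "play_rows", "payload": {
  "series": [
    [[1, 0, 0, -0.001, 0], [1, 0, 0, -0.002, 0], [1, 0, 0, -0.002, 0]]
  ]
}}

```text
t: 26.9
tool_pos: [0.4427, -0.268, 0.1306]
orientation: [-3.142, -0.003, -0.0]
force: [0.6, -0.7, -1.5]
opening: 0.0603
```

Call:
{"api": "play_rows", "payload": {
  "series": [
    [[1, 0, 0, -0.0005, 0], [1, 0, 0, -0.001, 0], [1, 0, 0, -0.001, 0]]
  ]
}}

```text
t: 27.2
tool_pos: [0.443, -0.2681, 0.1305]
orientation: [3.141, 0.003, 0.001]
force: [-1.3, 1.2, 6.3]
opening: 0.0607
```

Contact at the expected height. Releasing, then on to the lid.

Call:
{"api": "play_rows", "payload": {
  "series": [
    [[0.25, 0, 0, -0.0005, 0], [0, 0, 0, -0.0005, 0], [-0.5, 0, 0, -0.0005, 0], [-1, 0, 0, -0.0005, 0], [-1, 0, 0, 0.005, 0], [-1, 0, 0, 0.04, 0], [-1, 0, 0, 0.07, 0], [-1, 0, 0, 0.07, 0]]
  ]
}}

```text
t: 28.0
tool_pos: [0.445, -0.2697, 0.2051]
orientation: [3.137, 0.003, 0.01]
force: [0.5, -0.3, 0.5]
opening: 0.0928
```

Call:
{"api": "play_rows", "payload": {
  "series": [
    [[-1, 0.04, 0, 0, 0], [-1, 0.09, 0.002, 0, 0], [-1, 0.13, 0.005, 0, 0], [-1, 0.165, 0.005, 0, 0], [-1, 0.176, 0.005, -0.02, 0], [-1, 0.176, 0.005, -0.06, 0], [-1, 0.176, 0.005, -0.07, 0], [-1, 0.176, 0.005, -0.07, 0]]
  ]
}}

```text
t: 28.8
tool_pos: [0.6165, -0.2619, 0.1263]
orientation: [-3.139, -0.003, 0.009]
force: [-0.6, -0.5, 1.2]
opening: 0.093
```

```bash
python3 - <<'E'
from h import *
s=sensors.read_state();print(s["tool_pos"],s["orientation"])
w=read_camera("wrist");t=read_camera("top");sc=read_camera("scene")
cv2.imwrite("pics/w10.png",w["color"][:,:,::-1])
print("lid wrist",disc(w,"white",(.6195,-.263),.01))
print("red top",disc(t,"red",(.4435,-.2667),.144,win=.045)); print("red scene",disc(sc,"red",(.4435,-.2667),.144,win=.045))
cv2.imwrite("pics/s10.png",cv2.resize(sc["color"][100:300,40:300,::-1],None,fx=3,fy=3,interpolation=cv2.INTER_CUBIC)[:600])
E
```

```text
[ 0.61650879 -0.26194386  0.12625234] [-3.13862698e+00 -2.75912739e-03  9.02323101e-03]
lid wrist (array([ 621.7, -262.6]), np.float64(59.4), np.float64(0.12), 'zmed', np.float64(10.9), 'n', np.int64(2102))
red top None
red scene (array([ 436.2, -266.1]), np.float64(53.8), np.float64(1.17), 'zmed', np.float64(143.3), 'n', np.int64(172))
```

View pics/s10.png

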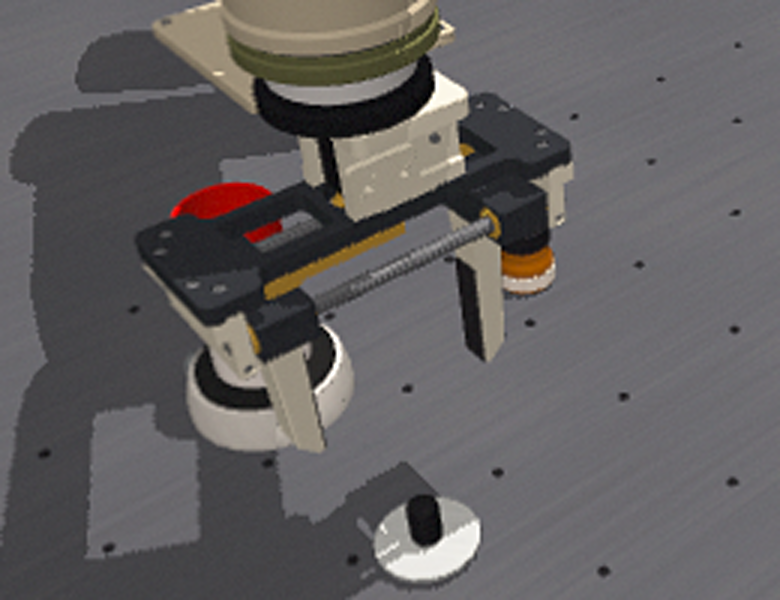

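View pics/w10.png

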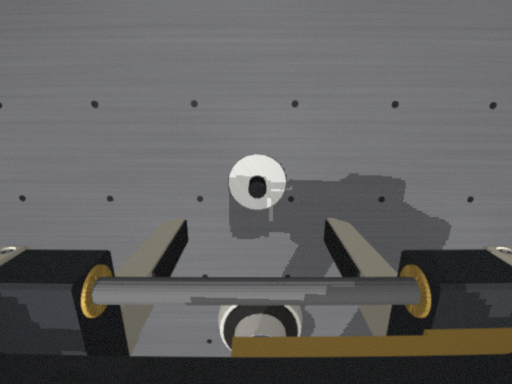

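The lid is at (257,182) in the wrist view. Before lowering, I'll check how far the arm clears the stack.

```bash
python3 - <<'E'
from h import *
print(sensors.read_state()["tool_pos"],sensors.read_state()["q"])
for n in("scene","top"):
    W,_,_=world(read_camera(n));r=np.hypot(W[...,0]-.4435,W[...,1]+.267)
    for R in (.05,.08,.11,.14):
        z=W[...,2][(r<R)&(W[...,2]>.155)]; print(n,R,len(z),z.min() if len(z) else None)
E
```

```text
[ 0.61941028 -0.26363191  0.13189763] [-4.78525966e-01  3.84423724e-01  1.37618799e+00  3.48998625e-06
  1.37831188e+00  1.09081299e+00]
scene 0.05 0 None
scene 0.08 0 None
scene 0.11 0 None
scene 0.14 0 None
top 0.05 1 0.4814314163211725
top 0.08 151 0.46734131537058
top 0.11 2796 0.46734131537058
top 0.14 11322 0.2978594775051224
```

Call:
{"api": "play_rows", "payload": {
  "series": [
    [[-1, 0.0015, 0, 0, 0], [-1, 0.0015, 0, -0.03, 0], [-1, 0.0015, 0, -0.06, 0], [-1, 0.0015, 0, -0.085, 0], [-1, 0.0015, 0, -0.1, 0], [-1, 0.0015, 0, -0.1, 0], [-1, 0.0015, 0, -0.1, 0], [-1, 0.0015, 0, -0.1, 0]]
  ]
}}

```text
t: 29.85
tool_pos: [0.6217, -0.2637, 0.032]
orientation: [3.14, 0.003, 0.005]
force: [-0.0, -0.1, -0.1]
opening: 0.0929
```

Call:
{"api": "play_rows", "payload": {
  "series": [
    [[-1, 0, 0, 0, 0], [-1, 0, 0, 0, 0]]
  ]
}}

```text
t: 30.05
tool_pos: [0.621, -0.2634, 0.031]
orientation: [3.141, 0.003, 0.003]
force: [-0.5, 1.0, 0.4]
opening: 0.0929
```

Call:
{"api": "play_rows", "payload": {
  "series": [
    [[-0.5, 0, 0, -0.002, 0], [0.2, 0, 0, -0.002, 0], [0.6, 0, 0, -0.002, 0], [1, 0, 0, -0.002, 0], [1, 0, 0, -0.002, 0], [1, 0, 0, -0.002, 0], [1, 0, 0, -0.002, 0], [1, 0, 0, -0.002, 0]]
  ],
  "force": 20
}}

```text
t: 30.85
tool_pos: [0.6202, -0.263, 0.0276]
orientation: [3.142, 0.003, -0.0]
force: [0.2, 0.5, -0.9]
opening: 0.0338
```

Call:
{"api": "play_rows", "payload": {
  "series": [
    [[1, 0, 0, 0, 0], [1, 0, 0, 0, 0], [1, 0, 0, 0, 0]]
  ]
}}

```text
t: 31.15
tool_pos: [0.6202, -0.263, 0.0277]
orientation: [3.142, 0.003, 0.0]
force: [-0.6, 0.4, 0.4]
opening: 0.0178
```

Call:
{"api": "play_rows", "payload": {
  "series": [
    [[1, 0, 0, 0.03, 0], [1, 0, 0, 0.07, 0], [1, 0, 0, 0.11, 0], [1, 0, 0, 0.15, 0], [1, 0, 0, 0.18, 0], [1, -0.02, 0, 0.19, 0], [1, -0.06, -0.001, 0.19, 0], [1, -0.1, -0.002, 0.19, 0]]
  ]
}}

```text
t: 31.95
tool_pos: [0.5195, -0.2649, 0.218]
orientation: [3.141, 0.004, 0.001]
force: [-0.4, -0.0, -0.2]
opening: 0.0177
```

Call:
{"api": "play_rows", "payload": {
  "series": [
    [[1, -0.03, -0.001, 0, 0], [1, -0.055, -0.002, 0, 0], [1, -0.07, -0.003, 0, 0], [1, -0.0775, -0.003, -0.005, 0], [1, -0.0775, -0.003, -0.018, 0], [1, -0.0775, -0.003, -0.025, 0], [1, -0.0775, -0.003, -0.025, 0], [1, -0.0775, -0.003, -0.025, 0]]
  ]
}}

```text
t: 32.75
tool_pos: [0.4429, -0.2676, 0.1919]
orientation: [-3.141, -0.004, 0.002]
force: [-0.2, 0.3, 0.3]
opening: 0.0175
```

Call:
{"api": "play_rows", "payload": {
  "series": [
    [[1, 0, 0, 0, 0], [1, 0, 0, 0, 0]]
  ]
}}

```text
t: 32.95
tool_pos: [0.4432, -0.2681, 0.193]
orientation: [3.141, 0.003, 0.001]
force: [-0.3, 0.4, -1.2]
opening: 0.0176
```

```bash
python3 - <<'E'
from h import *
s=sensors.read_state();T=s["tool_pos"];print(T,s["orientation"],s["force"])
c=read_camera("wrist");cv2.imwrite("pics/w11.png",c["color"][:,:,::-1])
print("lid",disc(c,"white",T[:2],T[2]-.018,win=.045))
for h in(.144,):print("red",disc(c,"red",T[:2],h,win=.045))
sc=read_camera("scene");cv2.imwrite("pics/s11.png",cv2.resize(sc["color"][80:280,40:260,::-1],None,fx=3,fy=3,interpolation=cv2.INTER_CUBIC))
E
```

```text
[ 0.44316989 -0.26808397  0.19299538] [3.14126500e+00 3.28284606e-03 7.93191002e-04] [-0.34064252  0.40978251 -1.24120014]
lid (array([ 444.9, -267.5]), np.float64(59.3), np.float64(0.13), 'zmed', np.float64(176.3), 'n', np.int64(2640))
red (array([ 446.4, -267.6]), np.float64(57.2), np.float64(0.11), 'zmed', np.float64(144.5), 'n', np.int64(390))
```

View pics/s11.png

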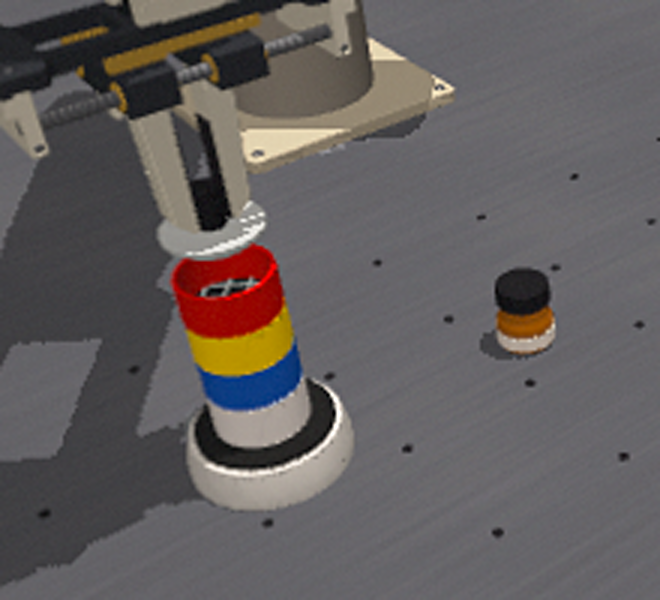

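View pics/w11.png

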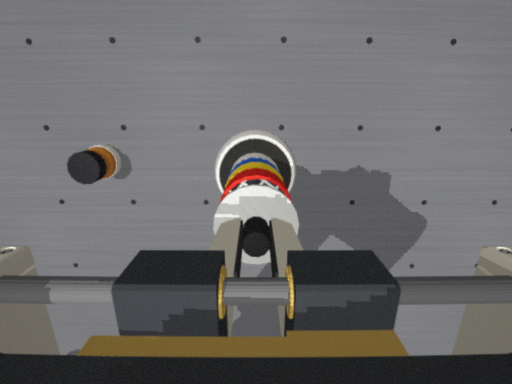

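Lid and red sieve line up to within about 1 mm. Lowering.

Call:
{"api": "play_rows", "payload": {
  "series": [
    [[1, 0, 0, -0.006, 0], [1, 0, 0, -0.012, 0], [1, 0, 0, -0.017, 0], [1, 0, 0, -0.021, 0], [1, 0, 0, -0.023, 0], [1, 0, 0, -0.024, 0], [1, 0, 0, -0.024, 0], [1, 0, 0, -0.024, 0]]
  ]
}}

```text
t: 33.85
tool_pos: [0.4428, -0.2681, 0.1689]
orientation: [3.141, 0.003, 0.0]
force: [-0.2, -0.6, -0.6]
opening: 0.0171
```

Call:
{"api": "play_rows", "payload": {
  "series": [
    [[1, 0, 0, -0.001, 0], [1, 0, 0, -0.002, 0], [1, 0, 0, -0.002, 0]]
  ]
}}

```text
t: 34.15
tool_pos: [0.4426, -0.268, 0.1665]
orientation: [-3.141, -0.003, 0.0]
force: [0.3, -0.4, -1.1]
opening: 0.0177
```

Call:
{"api": "play_rows", "payload": {
  "series": [
    [[1, 0, 0, -0.0007, 0], [1, 0, 0, -0.0014, 0], [1, 0, 0, -0.0014, 0]]
  ]
}}

```text
t: 34.45
tool_pos: [0.4429, -0.2681, 0.1656]
orientation: [3.141, 0.003, 0.001]
force: [-0.5, 0.1, 2.2]
opening: 0.0174
```

Call:
{"api": "play_rows", "payload": {
  "series": [
    [[1, 0, 0, -0.0006, 0], [1, 0, 0, -0.0006, 0]]
  ]
}}

```text
t: 34.65
tool_pos: [0.4431, -0.2682, 0.1655]
orientation: [3.141, 0.003, 0.001]
force: [-1.4, 0.7, 6.0]
opening: 0.0175
```

Call:
{"api": "play_rows", "payload": {
  "series": [
    [[0.6, 0, 0, 0, 0], [0.4, 0, 0, 0, 0], [0, 0, 0, 0, 0], [-0.4, 0, 0, 0, 0], [-0.4, 0, 0, 0.005, 0], [-0.4, 0, 0, 0.03, 0], [-0.4, 0, 0, 0.07, 0], [-0.4, 0, 0, 0.1, 0]]
  ]
}}

```text
t: 35.45
tool_pos: [0.4428, -0.2681, 0.267]
orientation: [3.141, 0.003, 0.001]
force: [0.8, -0.7, -0.1]
opening: 0.0641
```

Call:
{"api": "play_rows", "payload": {
  "series": [
    [[-0.4, 0.02, 0.04, 0, 0], [-0.4, 0.04, 0.08, 0, 0], [-0.4, 0.06, 0.12, 0, 0], [-0.4, 0.06, 0.16, 0, 0], [-0.4, 0.06, 0.2, 0, 0], [-0.4, 0.06, 0.24, 0, 0], [-0.4, 0.06, 0.28, 0, 0], [-0.4, 0.06, 0.28, 0, 0]]
  ]
}}

```text
t: 36.25
tool_pos: [0.5025, 0.0162, 0.2652]
orientation: [-3.14, -0.01, -0.001]
force: [0.2, -0.1, 0.7]
opening: 0.0654
```

```bash
python3 - <<'E'
from h import *
s=sensors.read_state();print(s["t"],s["tool_pos"],s["opening"])
t=read_camera("top");sc=read_camera("scene")
for n,c in(("top",t),("scene",sc)):
    print(n,"lid",disc(c,"white",(.443,-.267),.148,win=.045))
    W,_,_=world(c);
    m=hsvmask(c,"white")&(np.hypot(W[...,0]-.443,W[...,1]+.267)<.034)&(abs(W[...,2]-.148)<.006)
    P=W[m];A=np.c_[P[:,:2]-[.443,-.267],np.ones(len(P))];k=np.linalg.lstsq(A,P[:,2],rcond=None)[0];print(" tilt deg",np.degrees(k[:2]).round(2),"z",k[2].round(4))
print("jar",disc(sc,"black",(.457,-.07),.05)[0],"adapter",disc(sc,"green",(.65,.272),.026)[0])
cv2.imwrite("pics/s12.png",cv2.resize(sc["color"][80:280,40:260,::-1],None,fx=3,fy=3,interpolation=cv2.INTER_CUBIC))
cv2.imwrite("pics/t12.png",t["color"][:,:,::-1])
E
```

```text
36.25 [0.50254278 0.01619599 0.26516135] 0.06541033460328549
top lid (array([ 443.1, -265.9]), np.float64(58.9), np.float64(0.19), 'zmed', np.float64(147.0), 'n', np.int64(851))
 tilt deg [-0.15  0.3 ] z 0.1469
scene lid (array([ 441. , -267.4]), np.float64(59.7), np.float64(0.33), 'zmed', np.float64(150.0), 'n', np.int64(414))
 tilt deg [-0.41  0.06] z 0.1501
jar [460.5 -74. ] adapter [650.8 272.3]
```

View pics/s12.png

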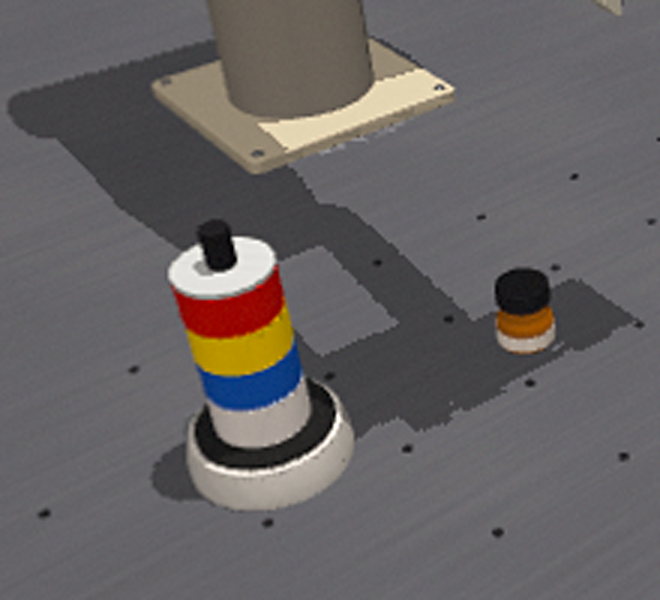

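View pics/t12.png

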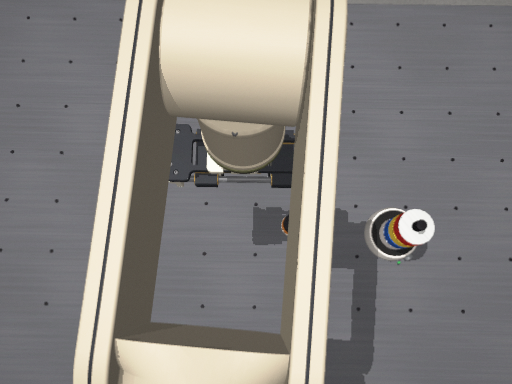

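The full stack stands straight, with the lid flat on top at (223,265) in the crop and the jar untouched. The gripper is clear, so I'm handing in.

Call:
{"api": "play_rows", "payload": {
  "series": [
    [[-0.4, 0, 0, 0, 0], [-0.4, 0, 0, 0, 0], [-0.4, 0, 0, 0, 0]]
  ]
}}

```text
t: 36.65
tool_pos: [0.5028, 0.0109, 0.2646]
orientation: [3.141, -0.0, -0.0]
force: [1.0, -1.0, -0.2]
opening: 0.0651
```

```bash
python3 - <<'E'
from h import *
print(robot.close_job())
E
```

```text
the job is handed in; nothing more can be done
None
```

I stacked the pan, blue, yellow and red sieves, and then the lid on the shaker in that order. I let each piece go only once it was pressing down at its seated height, and handed the job in at about 36.7 s.

- **Lid and stack:** the top of the lid's disc measured 147 mm (top camera) and 150 mm (scene camera), where 148 mm is expected. Its tilt was under 0.5°, and the picture shows the stack straight with no gaps.
- **Jar and adapter:** both measured within 1 mm of where they started.
- **Forces:** the largest vertical contact force I read was about 18 N, when setting the pan down.
- **Where the cameras disagreed:** they differ by 2–4 mm in absolute position. I relied on the wrist camera's relative measurements instead. The pan's centring on the rubber top is therefore only known to about 2 mm; the top view put it about 2 mm off in x.

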